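# Clamp a cap in the marking fixture with the cam-lock arm

## Robot

A 6-joint arm with a two-finger parallel gripper is mounted at the origin on a cart in front of the work surface, level with it; the furniture and walls round the work are solid. World frame = base frame: x ahead of the robot, y to its left, z up, the work surface at z = 0. Lengths are in m, angles in rad, forces in N, time in s.
With the tool pointing down it reaches from about 0.375 to 0.975 m from the base axis. Payload 3.8 kg.
Tool frame: the origin (TCP) lies midway between the tips of the shut fingers; the grasp point (between the pads) lies 19 mm behind it (bot.grasp_offset is the distance from the TCP to the grasp point, in m); z points along the fingers, y is the line along which they close (so a half turn about z gives the same grasp; the last joint's range is limited). The gripper opens to 88 mm and grips with 3 to 60 N. Pads are 18 mm wide; open, the fingers measure 123 mm over their backs; the gripper's body (75 mm by 187 mm) begins 45 mm behind the grasp point.
Start: joints at [1.074, 0.264, 1.604, -0, 1.274, -0.037], TCP at [0.3, 0.605, 0.239] pointing down, gripper open.
Joint ranges: [-2.63, 2.63], [-0.94, 2.18], [0.31, 2.57], [-1.31, 4.45], [0, 2.66], [-2.55, 2.55]. Speed limits (rad/s): [2.57, 2.57, 3.14, 3.14, 3.14, 3.14].

## Interface

Orientations are given as a rotation vector (axis times angle).
In Python, from rig import status, vision, job, bot gives the robot as it stands.
- The arm moves only by the shell command python3 -m jog 'ROWS'. ROWS is JSON, a list of rows, each a list of 3 entries, a list of its own where there are three numbers: the shift along the tool's x, y, z in mm, then the turn, a rotation vector about the tool's x, y, z in rad, then the opening, from 0 (shut) to 1 (fully open). A call has 1 to 5 rows; each row shifts and turns the commanded pose from where the row before left it, along the tool's axes as they then stand; what a row does not reach is not made up. A row lasts 1/8 s, in which the tool goes at most 62.5 mm and 10.7 degrees, less where a joint would pass 70% of its speed; a pose out of reach is approached as far as the arm can. A call with a gripper value outside its range is refused whole. The fingers move at their own pace and stop on an object; the grip force is fixed at half the most. Time passes only in rows, so rows that do not move let the fingers close. It gives the time, the measured TCP pose, the force, the opening and the grip force at its end, in the units of the state.
- status.observe(): the state, without advancing time (a new reading comes with each control period).
- vision.capture(name): name is "scene" or "top" or "wrist"; returns the picture (420x560x3 uint8, blue, green, red); there is no depth.
- vision.camera_model(name): a dict with "camera_matrix" (3x3 intrinsics, pixels), "origin" and "rotation" of the camera in the world; the wrist camera has in their place "T_tool_cam" (4x4, takes a point from camera to tool coordinates, whose origin is the TCP and whose axes are the flange's). Camera axes: x right, y down, z forward; pixel columns grow to the right and rows downward; lengths in m; the calibration is good to about 2 mm. A picture is of the moment at which its call begins: read the wrist's pose just before it. camera_model takes no time and is no camera call.
- job.job_done(): hands the job in; it is judged then, once.
The state is a dict: "time": time; "joint_pos": joint angles; "joint_velocities": joint speeds; "joint_efforts": joint torques, N m; "position": TCP position; "eef_rot": TCP orientation; "force": force on the tool from outside, world axes, zero at the start; "wrist_torque": the same for the moment, N m; "finger_gap": finger opening in m; "finger_force": force on a finger pad.
Only numpy, scipy, OpenCV 4.12 (cv2) and the standard library are available. Lean on these libraries where they do the work, as an engineer would, in place of code of your own. Each camera call takes 0.05 s, during which the arm holds its last target. There are 200 camera calls.

## Task

Put the loose glossy black cap upright and fully down into the blue nest of the marking fixture, then swing the yellow clamp arm by its red grip over the cam until it drops into the low notch above the cap. With the arm down, push it on against its sprung stop with about 10 N at the grip for a moment, feeling for the stop, and never force it (15 N is too hard); then let go, leaving arm and cap in place. Leave the stepped fitting and the brass bush where they stand.

Things in the scene. Friction and masses are not known exactly. Their poses are not given: they have to be found in the camera images.
- cap: loose glossy black round cap, 52 mm in diameter, 34 mm high, standing upright on the desk; origin at the centre of its underside, z up
- fixture: fixed marking fixture: aluminium plate 190 x 110 x 12 mm on the desk, with a blue nest ring, a steel cam post and a yellow clamp arm. Origin on the desk, on the plate's long centre line; its x axis runs along the plate from nest (x = -30 mm) to post (x = 35 mm), both at y = 0; plate from x = -85 to 105 mm; z up
- nest (a point): centre of the nest's floor (the plate's top, 12 mm above the desk). The ring round it is 57 mm inside, 68 mm outside, 10 mm high; a cap that is fully down has its origin at this point and its top 46 mm above the desk
- pivot (a point): point on the post's vertical axis, level with the plate's top; the clamp arm turns about this axis. The post is 77 mm high over the desk, the round hub of the arm 64 mm in diameter
- clamp_arm (a joint): turn of the arm, rad, counter-clockwise from above. At 0 (parked 0 to 0.2) it points 95 deg counter-clockwise from the fixture's x axis; at 1.48 along -x, over the nest. 0.3 to 0.85: the cam lifts it (3 to 6 N at the grip); crest to about 1.0; then it drops, fully down from 1.3 on. It turns on freely until its tail meets the sprung stop, anywhere from 1.31 to 1.67: unknown, to be felt
- clamp_lift (a joint): height of the clamp arm, m: about -0.001 parked, +0.006 on the crest, -0.006 down in the notch. The arm is sprung downward with 18 to 30 N and rises and falls by itself as it is turned; down in the notch its underside is 49 mm above the desk, 3 mm over a seated cap
- clamp_grip (a point): mid-height of the upright red grip on the arm's end: round, 16 mm thick (19 mm ball on top), 105 mm from the pivot axis, from 21 mm below to 31 mm above this point, which is 84 mm above the desk when parked; x points outward along the arm, y the way it is to be turned. The yellow bar under it is 16 mm wide, 10 mm thick
- stop_block: dark steel block 18 x 18 x 48 mm on the plate beyond the post, with a black sprung plunger on an adjustable screw that stops the arm's tail 50 mm from the pivot axis; origin under its centre, at x = 85, y = 42 mm of the fixture. The plunger yields about 0.25 mm at the grip per newton there; the force on it is about 2.1 times the push at the grip
- fitting: loose black stepped fitting standing upright, 34 mm in diameter, 59 mm high, silver top; origin under its centre; a bystander
- bush: loose brass-coloured turned bush, 26 mm in diameter, 14 mm high; origin under its centre; a bystander

How it is judged:
By the outcome, as a careful person would: the job done as asked, in the order asked, and still so for the second after the job is handed in, with the robot touching nothing.
It also fails if it takes over 72 s, if anything falls off the work surface, if the arm or the gripper's body presses on something with over 40 N, if the wrist force passes 120 N, or if a joint passes its speed limit or range.

## Working session

There is one attempt and no reset: what is moved stays moved. The work goes in short steps, Python scripts to look and compute and a shell command to move; the robot and the scene stay as the last step left them, time stands still between calls to the robot, and variables do not carry over. Pictures are saved under pics/ and viewed, at most 10 in all, crops included, and the job is handed in when it is done.

```bash
ls; mkdir -p pics
python3 - <<'E'
from rig import status, vision, job, bot
import cv2,numpy as np
print(status.observe()); print(bot.grasp_offset)
a=vision.capture("scene");b=vision.capture("top");c=vision.capture("wrist")
for n,i in zip("abc",(a,b,c)): cv2.imwrite(f"pics/{n}0.png",i)
for n in("scene","top","wrist"): print(n,vision.camera_model(n))
E
```

```text
pics
{'time': 0.0, 'joint_pos': array([ 1.07408300e+00,  2.64754397e-01,  1.60536165e+00, -4.24217005e-05,
        1.27367314e+00, -3.69068351e-02]), 'joint_velocities': array([ 5.99883238e-05,  3.02979557e-04,  6.79441685e-04,  1.26752827e-03,
        1.52480124e-05, -1.01327245e-04]), 'joint_efforts': array([ 1.69904138e-04, -5.02091074e+01, -3.56884897e+01,  7.27964798e-02,
        2.91696377e-02, -1.85302747e-04]), 'position': array([0.29923255, 0.60426907, 0.23739382]), 'eef_rot': array([-0.71577402, -3.0584094 ,  0.00334444]), 'force': array([ 0.24090844, -0.04200904, -0.15129988]), 'wrist_torque': array([0.00855968, 0.02487886, 0.0382905 ]), 'finger_force': 0.0, 'finger_gap': 0.08803920162512943}
0.0187
scene {'camera_matrix': array([[480.93541354,   0.        , 280.63162999],
       [  0.        , 480.93541354, 210.94111578],
       [  0.        ,   0.        ,   1.        ]]), 'origin': array([-0.08861949, -0.5522882 ,  0.43957316]), 'rotation': array([-1.84327658,  0.77464565, -0.55543022])}
top {'camera_matrix': array([[535.75719016,   0.        , 277.19821196],
       [  0.        , 535.75719016, 198.61755873],
       [  0.        ,   0.        ,   1.        ]]), 'origin': array([0.38358295, 0.01176691, 0.96556315]), 'rotation': array([-2.16302164,  2.11617118, -0.12568224])}
wrist {'camera_matrix': array([[300.40048038,   0.        , 279.95612903],
       [  0.        , 300.40048038, 201.74715368],
       [  0.        ,   0.        ,   1.        ]]), 'T_tool_cam': array([[-3.32261007e-04, -9.64492491e-01, -2.64110060e-01,
         6.72466365e-02],
       [ 9.99999759e-01, -1.59277241e-04, -6.76381747e-04,
         8.01257291e-04],
       [ 6.10298395e-04, -2.64110221e-01,  9.64492311e-01,
        -1.45913784e-01],
       [ 0.00000000e+00,  0.00000000e+00,  0.00000000e+00,
         1.00000000e+00]])}
```

View pics/a0.png

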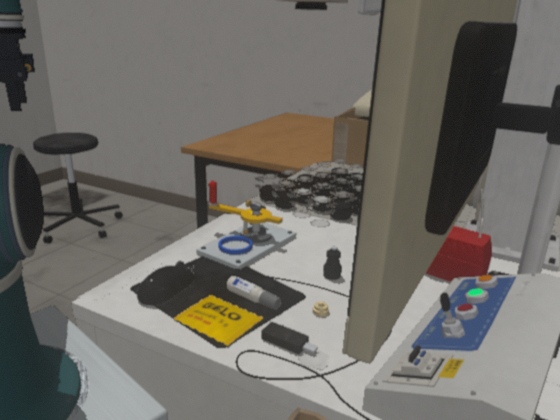

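View pics/b0.png

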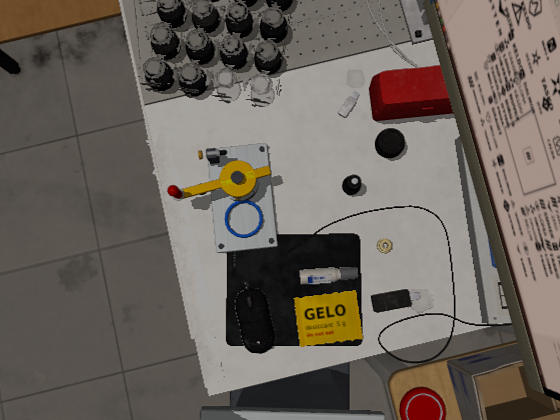

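The scene view shows the fixture left of centre, with the yellow arm pointing left to its red grip at (212,190). In the top view the cap is at (390,143), the nest ring at (243,218), the hub at (239,179), the grip ball at (174,191), the fitting at (351,185) and the bush at (385,245). A tall panel stands on the right.

```bash
cat > h.py <<'E'
import cv2,numpy as np
from rig import status,vision,bot
from scipy.spatial.transform import Rotation as R
def cam(n,s=None):
    m=vision.camera_model(n);K=m["camera_matrix"]
    if n=="wrist":
        s=s or status.observe();A=R.from_rotvec(s["eef_rot"]).as_matrix();T=m["T_tool_cam"]
        return K,A@T[:3,:3],A@T[:3,3]+s["position"]
    return K,R.from_rotvec(m["rotation"]).as_matrix(),m["origin"]
def ray(c,uv,z):
    K,A,o=c;d=A@np.linalg.solve(K,[uv[0],uv[1],1]);return o+d*(z-o[2])/d[2]
def proj(c,p):
    K,A,o=c;q=K@(A.T@(np.array(p)-o));return q[:2]/q[2]
def blobs(mask,amin=30):
    mask=cv2.morphologyEx(mask.astype(np.uint8),cv2.MORPH_OPEN,np.ones((2,2),np.uint8))
    return [c for c in cv2.findContours(mask,cv2.RETR_EXTERNAL,cv2.CHAIN_APPROX_NONE)[0] if cv2.contourArea(c)>amin]
def tool(p,s=None):
    "world point -> tool coords mm"
    s=s or status.observe();return R.from_rotvec(s["eef_rot"]).inv().apply(np.array(p)-s["position"])*1000
E
python3 - <<'E'
from h import *
c=cam("top");im=cv2.imread("pics/b0.png");hsv=cv2.cvtColor(im,cv2.COLOR_BGR2HSV)
print(cam("top")[1])
def rep(n,m,z,box):
    k=np.zeros(m.shape,bool);x0,y0,x1,y1=box;k[y0:y1,x0:x1]=1
    for b in blobs(m&k):
        (u,v),ax,_=cv2.fitEllipse(b);print(n,np.round([u,v,*ax]),ray(c,(u,v),z).round(4),cv2.contourArea(b))
H,S,V=cv2.split(hsv)
rep("cap",V<70,.034,(365,115,415,165))
rep("nest",(H>100)&(H<130)&(S>120),.022,(210,190,280,245))
rep("grip",((H<8)|(H>172))&(S>150)&(V>80),.115,(150,170,200,210))
rep("arm",(H>18)&(H<32)&(S>150),.07,(160,140,285,210))
rep("fit",V<70,.03,(330,165,370,205))
for uv in((216,146),(268,146),(277,246),(218,251)): print(ray(c,uv,.012).round(4))
print(ray(c,(239,179),.07),ray(c,(450,110),0.0),ray(c,(450,20),0.3),ray(c,(385,245),.014))
E
cat > /dev/null; python3 -c "
import cv2;im=cv2.imread('pics/b0.png')[130:265,150:290];cv2.imwrite('pics/b1.png',cv2.resize(im,None,fx=4,fy=4,interpolation=cv2.INTER_CUBIC))"
```

```text
[[ 0.02325668 -0.990181    0.13784305]
 [-0.99953598 -0.02031711  0.02269451]
 [-0.0196711  -0.13830689 -0.99019405]]
cap [391. 144.  29.  30.] [ 0.6153 -0.1657  0.034 ] 675.0
cap [382. 118.   5.  60.] [ 0.6619 -0.1515  0.034 ] 141.0
nest [244. 219.  37.  37.] [0.4766 0.0911 0.022 ] 1061.0
grip [173. 191.   8.   9.] [0.5109 0.1996 0.115 ] 57.0
arm [230. 182.  32.  78.] [0.5359 0.1125 0.07  ] 1444.5
fit [353. 186.  18.  20.] [ 0.5398 -0.0994  0.03  ] 282.5
[0.6111 0.1477 0.012 ]
[0.6128 0.0526 0.012 ]
[0.4314 0.032  0.012 ]
[0.4202 0.1366 0.012 ]
[0.54057016 0.09798238 0.07      ] [ 0.69013797 -0.28210101  0.        ] [ 0.71653908 -0.19335811  0.3       ] [ 0.43730177 -0.15864651  0.014     ]
```

View pics/b1.png

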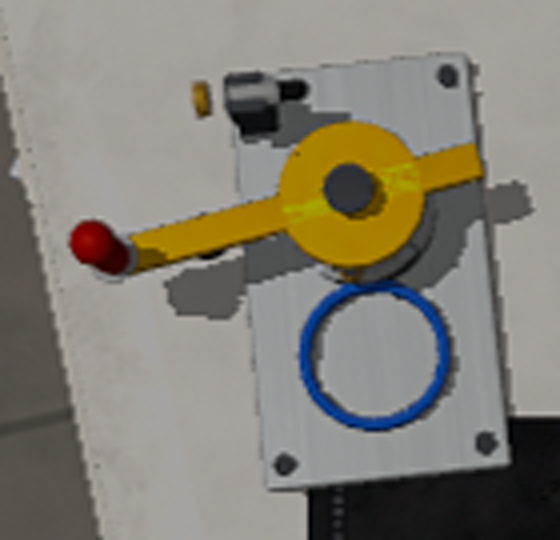

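The crop shows the nest ring, the yellow hub with the arm pointing left to the red grip, and the stop block at the upper left of the plate. The geometry matches the drawing: nest to pivot is 64 mm and grip radius is 106 mm. Next I check clearance to the panel on the right and plan the cap approach.

Run:
```python
from h import *
s=status.observe();print(R.from_rotvec(s["eef_rot"]).as_matrix().round(3))
t=cam("top");sc=cam("scene")
def tri(a,b):
    d=[(c[1]@np.linalg.solve(c[0],[*p,1])) for c,p in((sc,a),(t,b))]
    x=np.linalg.lstsq(np.c_[d[0],-d[1]],t[2]-sc[2],rcond=None)[0]
    p,q=sc[2]+x[0]*d[0],t[2]+x[1]*d[1];return p.round(3),q.round(3)
print(tri((348,346),(545,392)),tri((372,358),(545,392)))
for y in(-.2,-.25,-.3):
  for z in(0,.1,.2,.3): print(y,z,proj(sc,(.615,y,z)).round(),proj(t,(.615,y,z)).round())
print(tool((.615,-.1657,.1)),"grip",proj(sc,(.511,.1996,.105)),"nest",proj(sc,(.4766,.0911,.022)),"cap",proj(sc,(.615,-.166,.034)))
```

```text
[[-0.896  0.444 -0.001]
 [ 0.444  0.896 -0.002]
 [ 0.    -0.002 -1.   ]]
(array([ 0.221, -0.354,  0.161]), array([ 0.225, -0.359,  0.162])) (array([ 0.231, -0.375,  0.153]), array([ 0.222, -0.364,  0.15 ]))
-0.2 0 [401. 282.] [406. 149.]
-0.2 0.1 [408. 232.] [419. 135.]
-0.2 0.2 [415. 176.] [436. 117.]
-0.2 0.3 [424. 115.] [457.  95.]
-0.25 0 [426. 293.] [433. 149.]
-0.25 0.1 [435. 241.] [450. 135.]
-0.25 0.2 [444. 184.] [470. 118.]
-0.25 0.3 [454. 121.] [496.  96.]
-0.3 0 [454. 304.] [461. 150.]
-0.3 0.1 [464. 251.] [480. 136.]
-0.3 0.2 [475. 192.] [504. 119.]
-0.3 0.3 [488. 126.] [536.  96.]
[-624.67067666 -549.79776553  138.60490408] grip [212.48832399 185.83293486] nest [235.07759551 243.02883115] cap [386.51222217 259.08328776]
```

View pics/c0.png

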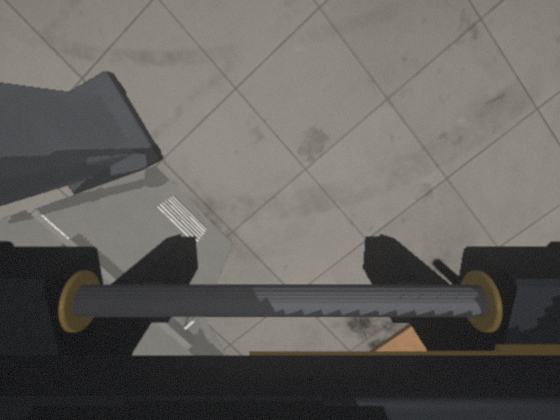

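The wrist view shows only floor, because the start pose is off the table. The panel's lower edge is suspended at about z=0.155, running from (0.22,-0.36) to roughly (0.6,-0.27), so I will stay left of it. Going over to look at the cap from close by.

```bash
python3 -m jog '[[[-43,-43,0],[0,0,0],1],[[-43,-43,0],[0,0,0],1],[[-43,-43,0],[0,0,0],1],[[-43,-43,0],[0,0,0],1],[[-43,-43,0],[0,0,0],1]]'; python3 -m jog '[[[-43,-43,0],[0,0,0],1],[[-43,-43,0],[0,0,0],1],[[-43,-43,0],[0,0,0],1],[[-43,-43,0],[0,0,0],1],[[-43,-43,0],[0,0,0],1]]'; python3 -m jog '[[[-43,-43,0],[0,0,0],1],[[-43,-43,0],[0,0,0],1],[[0,0,0],[0,0,0],1],[[0,0,0],[0,0,0],1]]'
python3 - <<'E'
from h import *
s=status.observe();print(s["position"],s["joint_pos"])
im=vision.capture("wrist");cv2.imwrite("pics/c1.png",im)
c=cam("wrist",s)
print(proj(c,(.615,-.166,.034)))
E
```

```text
time: 0.78
position: [0.3969, 0.3149, 0.2385]
eef_rot: [0.715, 3.059, -0.0]
force: [0.8, 0.1, -0.2]
finger_gap: 0.0881
finger_force: 0.0
time: 1.4
position: [0.4942, 0.0268, 0.2387]
eef_rot: [0.716, 3.058, 0.0]
force: [-0.9, -0.3, 0.3]
finger_gap: 0.0883
finger_force: 0.0
time: 1.9
position: [0.5325, -0.0864, 0.2382]
eef_rot: [-0.717, -3.057, -0.001]
force: [0.3, 0.7, 0.3]
finger_gap: 0.0884
finger_force: 0.0
[ 0.53245939 -0.08635615  0.23815401] [-2.07316244e-01  8.44274430e-03  1.89339364e+00  5.94614217e-04
  1.24120471e+00 -1.31739172e+00]
[252.44481728 262.90791236]
```

View pics/c1.png

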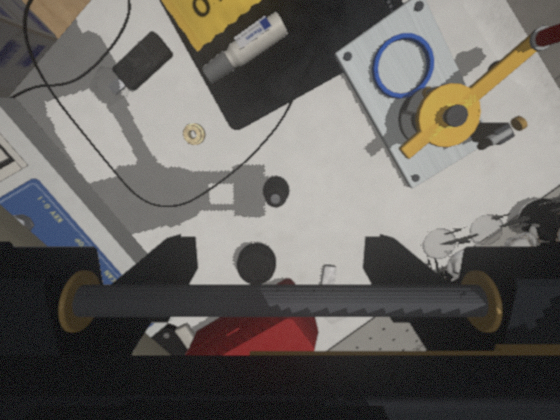

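The close view shows the cap at (257,262), the fitting at (277,190), and a red box just beyond the cap from about row 280. I need the box corner and the panel line to choose the grasp yaw.

Run:
```python
from h import *
s=status.observe();w=cam("wrist",s);t=cam("top")
iw=cv2.imread("pics/c1.png");it=cv2.imread("pics/b0.png")
red=lambda im:(lambda h:((h[...,0]<8)|(h[...,0]>172))&(h[...,1]>130)&(h[...,2]>50))(cv2.cvtColor(im,cv2.COLOR_BGR2HSV))
for n,im in(("w",iw),("t",it)):
    for b in blobs(red(im),200): print(n,cv2.approxPolyDP(b,3,True)[:,0].tolist())
m=cv2.cvtColor(iw,cv2.COLOR_BGR2HSV)[...,2]<70
k=np.zeros(m.shape,bool);k[235:283,230:285]=1
for b in blobs(m&k,200):
    (u,v),r=cv2.minEnclosingCircle(b);print("cap",u,v,r,ray(w,(u,v),.025),cv2.boundingRect(b))
for col,row in((437,0),(470,118),(508,250),(548,392)): print("panel",ray(t,(col,row),.155).round(3))
g=cv2.cvtColor(it,cv2.COLOR_BGR2GRAY).astype(int)
for row in(60,120,180): print(row,g[row,445:500].tolist())
```

```text
w [[317, 331], [311, 329], [310, 319], [250, 319], [245, 326], [235, 320], [236, 328], [225, 331], [225, 322], [225, 328], [215, 333], [214, 339], [212, 329], [203, 331], [208, 330], [210, 338], [199, 337], [188, 355], [313, 351]]
t [[410, 404], [410, 419], [440, 418], [440, 408], [430, 397], [418, 397]]
t [[402, 401], [402, 419], [407, 419], [408, 402], [422, 393], [434, 396], [443, 408], [443, 419], [446, 417], [442, 399], [429, 389], [415, 389]]
t [[441, 66], [390, 71], [375, 77], [371, 86], [375, 116], [383, 111], [416, 107], [430, 110], [434, 108], [427, 106], [450, 105]]
cap 257.14581298828125 264.1672058105469 20.04138946533203 [ 0.62320289 -0.16342997  0.025     ] (238, 245, 38, 39)
panel [ 0.823 -0.218  0.155]
panel [ 0.629 -0.265  0.155]
panel [ 0.426 -0.317  0.155]
panel [ 0.223 -0.366  0.155]
60 [57, 59, 65, 65, 65, 54, 16, 28, 43, 89, 130, 139, 151, 151, 151, 151, 151, 151, 151, 151, 151, 151, 151, 150, 150, 151, 150, 151, 150, 151, 151, 150, 151, 151, 151, 151, 150, 151, 152, 150, 140, 123, 110, 120, 102, 103, 91, 58, 59, 89, 130, 151, 152, 144, 113]
120 [158, 159, 160, 160, 158, 157, 156, 155, 156, 159, 142, 47, 53, 54, 56, 55, 59, 62, 65, 65, 69, 69, 38, 16, 29, 46, 91, 126, 135, 151, 151, 150, 151, 152, 148, 118, 70, 100, 102, 128, 149, 129, 113, 110, 122, 123, 135, 152, 153, 141, 93, 73, 112, 149, 152]
180 [154, 154, 154, 154, 154, 155, 155, 156, 154, 153, 152, 153, 153, 154, 155, 140, 62, 67, 68, 68, 66, 79, 119, 145, 142, 144, 134, 84, 50, 54, 54, 53, 57, 60, 62, 63, 64, 72, 76, 39, 23, 29, 51, 102, 140, 144, 150, 151, 151, 150, 150, 152, 141, 98, 85]
```

Run:
```python
from h import *
t=cam("top");sc=cam("scene");a=cv2.imread("pics/a0.png");b=cv2.imread("pics/b0.png")
for p in((372,358),(400,306),(430,238)): print("scene",p,ray(sc,p,.155).round(3))
tile=np.hstack([cv2.resize(a[200:380,320:500],(390,390),interpolation=2),cv2.resize(b[60:400,380:560],(400,756)) [:390]])
cv2.imwrite("pics/d.png",np.hstack([cv2.resize(a[190:380,330:500],(400,447)),cv2.resize(b[40:410,380:560],(390,802))[:447]]))
for row in(300,380): 
    g=cv2.cvtColor(b,cv2.COLOR_BGR2GRAY)[row,500:560];print(row,g.tolist())
for l,f in(("strip",(456,120)),("strip",(472,180)),("bezel",(467,120)),("bezel",(484,180))): print(l,ray(t,f,.155).round(3))
```

```text
scene (372, 358) [ 0.229 -0.376  0.155]
scene (400, 306) [ 0.322 -0.349  0.155]
scene (430, 238) [ 0.505 -0.29   0.155]
300 [116, 72, 140, 138, 130, 90, 47, 52, 57, 56, 57, 58, 59, 60, 60, 61, 76, 87, 22, 27, 30, 59, 110, 141, 145, 149, 151, 151, 151, 150, 151, 151, 151, 150, 150, 150, 151, 150, 151, 151, 150, 150, 151, 151, 151, 150, 151, 151, 150, 151, 151, 151, 150, 150, 151, 151, 150, 150, 151, 151]
380 [88, 86, 86, 87, 86, 86, 86, 86, 85, 85, 86, 86, 85, 86, 85, 87, 86, 86, 87, 87, 88, 82, 57, 42, 41, 42, 43, 45, 53, 53, 53, 54, 54, 56, 57, 57, 58, 59, 65, 74, 49, 13, 28, 32, 83, 134, 139, 141, 141, 142, 142, 142, 142, 142, 142, 142, 141, 142, 141, 142]
strip [ 0.625 -0.244  0.155]
strip [ 0.531 -0.266  0.155]
bezel [ 0.625 -0.261  0.155]
bezel [ 0.532 -0.284  0.155]
```

View pics/d.png

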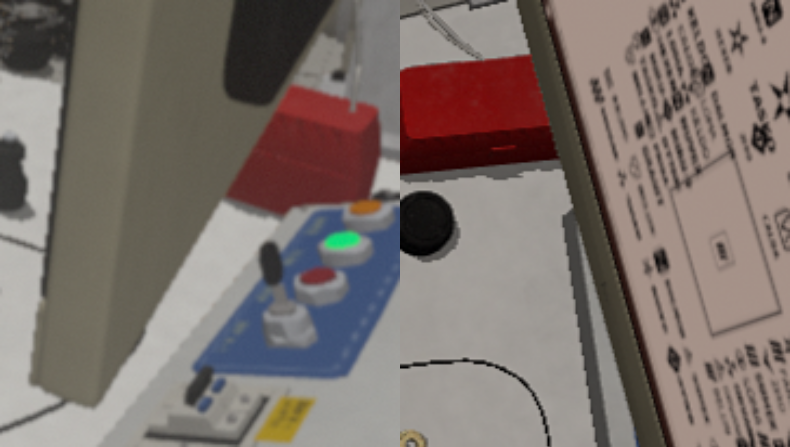

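The crop confirms that the panel's left edge at the cap's x is at about y=-0.245 at worst, and that the box front is at x≈0.672. A tool-y yaw of about 25° with a partial opening clears both. I turn first, then hover over the cap and look again.

```bash
python3 -m jog '[[[0,0,0],[0,0,0.168],0.7],[[0,0,0],[0,0,0.168],0.7],[[0,0,0],[0,0,0.168],0.7],[[0,0,0],[0,0,0.168],0.7]]'; python3 -m jog '[[[-36,14,36],[0,0,0],0.7],[[-36,14,36],[0,0,0],0.7],[[-35,15,36],[0,0,0],0.7],[[0,0,0],[0,0,0],0.7],[[0,0,0],[0,0,0],0.7]]'
cat > capfind.py <<'E'
from h import *
import sys
s=status.observe();w=cam("wrist",s);im=vision.capture("wrist");cv2.imwrite(sys.argv[1],im)
print(s["position"],R.from_rotvec(s["eef_rot"]).as_matrix()[:,1],"tcp px",proj(w,s["position"]),"cap exp",proj(w,(.617,-.165,.034)))
E
python3 capfind.py pics/c2.png
```

```text
time: 2.45
position: [0.5325, -0.0844, 0.2387]
eef_rot: [-1.688, -2.649, -0.0]
force: [-0.3, 0.6, -0.3]
finger_gap: 0.0615
finger_force: 0.0
time: 3.08
position: [0.6171, -0.1633, 0.1309]
eef_rot: [-1.682, -2.652, -0.0]
force: [-0.4, 0.4, 0.4]
finger_gap: 0.0618
finger_force: 0.0
[ 0.61712636 -0.16334099  0.13089581] [ 9.04468138e-01  4.26541015e-01 -3.88513364e-04] tcp px [278.47157294 252.54475387] cap exp [278.1068876  204.94315941]
```

View pics/c2.png

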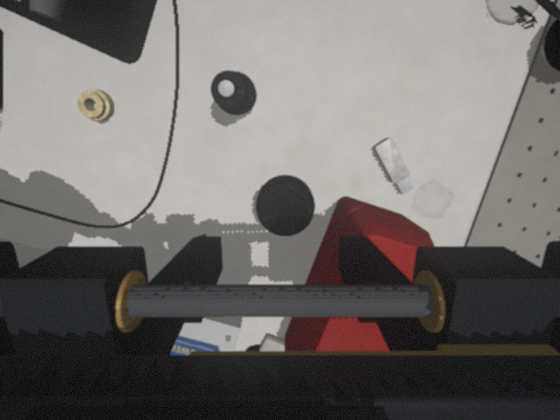

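The hover view shows the cap at about (286,205), 8 px right of where I expected it. The red box edge runs from (345,197) down to (285,345), and the fitting and bush are clear. I'm measuring the cap for the final correction.

Run:
```python
from h import *
s=status.observe();w=cam("wrist",s);im=cv2.imread("pics/c2.png")
g=im.max(2);k=np.zeros(g.shape,bool);k[168:240,248:325]=1
for th in(45,60):
  for b in blobs((g<th)&k,300):
    h=cv2.convexHull(b);(u,v),ax,_=cv2.fitEllipse(h);p=ray(w,(u,v),.03)
    print(th,u,v,ax,p.round(4),tool(p).round(1),cv2.boundingRect(b))
for z in(0,.03,.06): print(z,tool(ray(w,(345,197),z)).round(1),ray(w,(345,197),z).round(3))
# expected silhouette centre for cap at p
p=np.array([.6235,-.1605])
a=np.linspace(0,6.28,60);pts=np.array([proj(w,(p[0]+.026*np.cos(t),p[1]+.026*np.sin(t),z)) for z in(0,.034) for t in a],np.float32)
print(pts.min(0),pts.max(0),pts[60:].min(0),pts[60:].max(0))
```

```text
60 285.7773132324219 206.6804656982422 (56.49161911010742, 58.67876052856445) [ 0.6248 -0.1652  0.03  ] [ -4.5   5.8 102. ] (258, 178, 57, 58)
0 [ -3.7  62.9 132.1] [ 0.676 -0.14   0.   ]
0.03 [  4.   56.2 102.1] [ 0.667 -0.136  0.03 ]
0.06 [11.7 49.5 72. ] [ 0.657 -0.132  0.06 ]
[256.00848 165.75249] [317.67905 231.43575] [256.00848 171.94669] [317.67905 231.43575]
```

The cap centre is at (0.625,-0.165), two wrist views agreeing; the top camera reads about 8 mm short in x. The box base edge is about 54 mm from the cap along tool y, so the fingers clear it. Going down.

```bash
python3 -m jog '[[[-4.5,5.8,45],[0,0,0],0.7],[[0,0,40],[0,0,0],0.7],[[0,0,20],[0,0,0],0.7],[[0,0,11],[0,0,0],0.7],[[0,0,0],[0,0,0],0.7]]'; python3 -m jog '[[[0,0,0],[0,0,0],0],[[0,0,0],[0,0,0],0],[[0,0,0],[0,0,0],0],[[0,0,0],[0,0,0],0]]'
```

```text
time: 3.75
position: [0.6233, -0.1657, 0.0218]
eef_rot: [-1.68, -2.652, 0.001]
force: [-26.9, 5.9, 35.9]
finger_gap: 0.0618
finger_force: 23.2
time: 4.25
position: [0.6289, -0.1643, 0.0216]
eef_rot: [1.679, 2.647, 0.009]
force: [-5.0, 12.5, 22.2]
finger_gap: 0.0491
finger_force: 37.0
```

```bash
python3 capfind.py pics/c3.png
```

```text
[ 0.62892673 -0.16432591  0.02156121] [0.90447179 0.42644754 0.00856024] tcp px [278.47196875 252.54958732] cap exp [255.66449675 255.19854265]
```

View pics/c3.png

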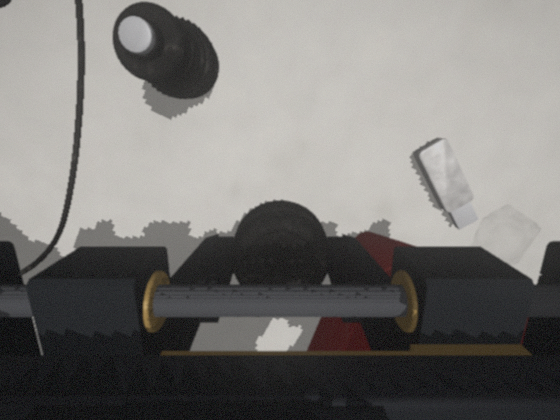

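The cap is between the fingers at about (281,245), and the right finger is up against the foot of the box. The gap reads 49 mm, so it is gripped on its upper part. Lifting gently to check.

```bash
python3 -m jog '[[[0,0,-7],[0,0,0],0],[[0,0,-5],[0,0,0],0]]'; python3 -m jog '[[[0,-6,-20],[0,0,0],0],[[0,0,-50],[0,0,0],0],[[0,0,-55],[0,0,0],0],[[0,0,0],[0,0,0],0]]';  python3 capfind.py pics/c4.png
```

```text
time: 4.55
position: [0.6254, -0.1667, 0.0285]
eef_rot: [1.682, 2.65, 0.001]
force: [-0.0, -1.0, 0.2]
finger_gap: 0.0488
finger_force: 29.1
time: 5.05
position: [0.6229, -0.1711, 0.1592]
eef_rot: [1.679, 2.641, 0.005]
force: [0.4, -0.4, -1.5]
finger_gap: 0.0489
finger_force: 29.1
[ 0.62289782 -0.1710979   0.15923822] [0.90543238 0.42439961 0.00878482] tcp px [278.47293633 252.55241637] cap exp [274.94353622 185.4894032 ]
```

View pics/c4.png

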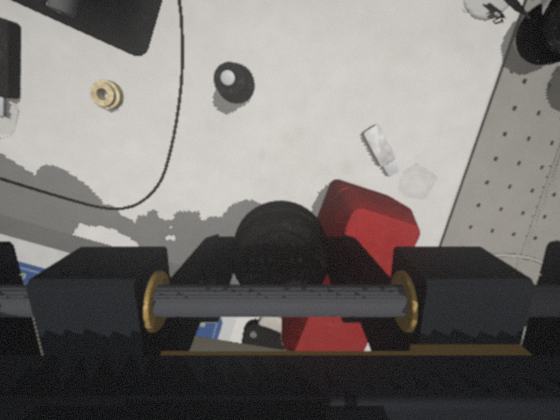

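The cap is held, round and centred at (281,243), and has left the desk. Next I measure where it sits in the tool and the small tool tilt.

```bash
cat > m.py <<'E'
from h import *
from scipy.optimize import least_squares
def circ(P,r=None):
    f=lambda q:np.hypot(P[:,0]-q[0],P[:,1]-q[1])-(r or q[2])
    q=least_squares(f,[*P.mean(0),.025],loss="soft_l1",f_scale=.0005);return q.x.round(4),np.abs(q.fun).mean().round(5)
def tilt():
    s=status.observe();A=R.from_rotvec(s["eef_rot"]).as_matrix()
    d=A.T@np.array([0,0,-1.]);v=np.cross([0,0,1],d);return v.round(4)  # turn (tool axes) that levels
E
python3 - <<'E'
from m import *
im=cv2.imread("pics/c4.png");g=im.max(2);m=vision.camera_model("wrist");K,T=m["camera_matrix"],m["T_tool_cam"]
def pix2tool(u,v,z):
    d=T[:3,:3]@np.linalg.solve(K,[u,v,1]);o=T[:3,3];return (o+d*(z-o[2])/d[2])[:2]
E=[]
for u in range(246,318):
    col=g[170:250,u].astype(int);i=np.where(col<55)[0]
    if len(i):E.append((u,170+i[0]))
print(E[::6])
for z in(-.0124,):
    P=np.array([pix2tool(u,v,z) for u,v in E]);print(z,circ(P),circ(P,.0245),circ(P,.026))
print("tilt fix",tilt())
E
```

```text
[(246, np.int64(217)), (252, np.int64(212)), (258, np.int64(212)), (264, np.int64(207)), (270, np.int64(203)), (276, np.int64(204)), (282, np.int64(202)), (288, np.int64(203)), (294, np.int64(204)), (300, np.int64(207)), (306, np.int64(210)), (312, np.int64(215))]
-0.0124 (array([0.0086, 0.0009, 0.0221]), np.float64(0.00022)) (array([0.0059, 0.0008, 0.025 ]), np.float64(0.00033)) (array([0.0043, 0.0008, 0.025 ]), np.float64(0.00041))
tilt fix [ 0.0048  0.0046 -0.    ]
```

```bash
python3 -m jog '[[[60,-4,0],[0,0,0],0],[[60,-4,0],[0,0,0],0],[[60,-4,0],[0,0,0],0],[[60,-4,0],[0,0,0],0],[[59,-4,0],[0,0,0],0]]'; python3 -m jog '[[[0,0,0],[0,0,-0.1765],0],[[0,0,0],[0,0,-0.1765],0],[[0,0,0],[0,0,-0.1765],0],[[0,0,0],[0,0,-0.1765],0],[[0,0,0],[0,0,-0.1765],0]]'; python3 -m jog '[[[0,0,0],[0,0,-0.1765],0],[[0,0,0],[0,0,-0.1765],0],[[0,0,0],[0,0,-0.1765],0],[[0,0,0],[0,0,-0.1765],0],[[0,0,0],[0,0,0],0]]'; python3 -c "
from m import *
print(tilt())"
```

```text
time: 5.72
position: [0.4711, 0.0938, 0.1498]
eef_rot: [-1.684, -2.649, 0.003]
force: [-0.1, 0.3, 0.1]
finger_gap: 0.0488
finger_force: 29.1
time: 6.35
position: [0.4721, 0.0924, 0.1497]
eef_rot: [-0.381, -3.114, 0.002]
force: [-0.1, -0.2, -0.3]
finger_gap: 0.0487
finger_force: 29.1
time: 6.98
position: [0.4724, 0.0924, 0.15]
eef_rot: [0.707, -3.057, -0.0]
force: [0.4, 0.8, -0.7]
finger_gap: 0.0486
finger_force: 29.1
[ 0.0011 -0.0034  0.    ]
```

```bash
python3 -m jog '[[[-35,0,0],[0,0,0],0],[[-35,0,0],[0,0,0],0],[[0,0,0],[0,0,0],0],[[0,0,0],[0,0,0],0]]'
cat > nest.py <<'E'
from m import *
import sys
s=status.observe();w=cam("wrist",s);im=vision.capture("wrist");cv2.imwrite(sys.argv[1],im)
h=cv2.cvtColor(im,cv2.COLOR_BGR2HSV);b=max(blobs((h[...,0]>100)&(h[...,0]<130)&(h[...,1]>110),100),key=cv2.contourArea)
(u,v),ax,_=cv2.fitEllipse(cv2.convexHull(b));p=ray(w,(u,v),.022)
a=np.linspace(0,6.28,90)
for i in range(4): # remove wall bias using known ring dims
    pts=np.array([proj(w,(p[0]+.034*np.cos(t),p[1]+.034*np.sin(t),z)) for z in(.012,.022) for t in a],np.float32)
    (u2,v2),ax2,_=cv2.fitEllipse(cv2.convexHull(pts));p=p+ray(w,(u,v),.022)-ray(w,(u2,v2),.022)
print("px",(u,v),cv2.boundingRect(b),"ax",ax,ax2,"nest",p.round(4),"tool",tool(p,s).round(1),"pos",s["position"].round(4),"ydir",R.from_rotvec(s["eef_rot"]).as_matrix()[:,1].round(3))
E
python3 nest.py pics/n1.png
```

```text
time: 7.48
position: [0.5355, 0.1234, 0.1506]
eef_rot: [0.708, -3.058, 0.0]
force: [0.6, -1.0, -0.9]
finger_gap: 0.0488
finger_force: 29.1
px (276.9497985839844, 126.03707122802734) (241, 88, 73, 77) ax (72.99578094482422, 76.5323715209961) (76.63609313964844, 78.98641967773438) nest [0.4822 0.0945 0.022 ] tool [ 60.2  -2.7 128.7] pos [0.5355 0.1234 0.1506] ydir [-0.439  0.898  0.001]
```

Run:
```python
from m import *
m=vision.camera_model("wrist");K,T=m["camera_matrix"],m["T_tool_cam"]
def pix2tool(u,v,z):
    d=T[:3,:3]@np.linalg.solve(K,[u,v,1]);o=T[:3,3];return (o+d*(z-o[2])/d[2])[:2]
for f in("pics/c4.png","pics/n1.png"):
    g=cv2.imread(f).max(2);E=[]
    for u in range(240,322):
        i=np.where(g[175:250,u].astype(int)<50)[0]
        if len(i):E.append((u,175+i[0]))
    print(f,[(int(a),int(b)) for a,b in E[::5]])
    for z in(.010,.016,.0216):
        P=np.array([pix2tool(u,v,z) for u,v in E]);print(z,circ(P),circ(P,.026))
    for row in(225,235,245): print(row,"dark cols",np.where(np.diff((g[row,200:360]<50).astype(int)))[0]+200)
```

```text
pics/c4.png [(240, 227), (245, 219), (250, 213), (255, 217), (260, 221), (265, 213), (270, 214), (275, 213), (280, 205), (285, 204), (290, 213), (295, 206), (300, 210), (305, 210), (310, 213), (315, 218), (320, 224)]
0.01 (array([-0.0164,  0.0025,  0.0363]), np.float64(0.00163)) (array([ 0.0411, -0.0047,  0.025 ]), np.float64(0.00387))
0.016 (array([-0.0197,  0.0026,  0.0377]), np.float64(0.00169)) (array([ 0.039 , -0.0048,  0.025 ]), np.float64(0.00407))
0.0216 (array([-0.0227,  0.0027,  0.0391]), np.float64(0.00175)) (array([-0.0079,  0.0029,  0.025 ]), np.float64(0.00189))
225 dark cols [240 242 243 245 246 247 249 251 254 255 256 257 258 259 260 263 266 269
 276 277 281 282 291 292 295 296 297 298 299 320]
235 dark cols [236 245 246 247 248 249 251 255 256 258 259 270 272 274 275 285 287 302
 303 305 306 325 342 343]
245 dark cols [200 211 212]
pics/n1.png [(240, 226), (245, 217), (250, 212), (255, 208), (260, 205), (265, 205), (270, 203), (275, 202), (280, 202), (285, 202), (290, 203), (295, 204), (300, 206), (305, 213), (310, 214), (315, 219), (320, 227)]
0.01 (array([-0.0005, -0.0004,  0.0245]), np.float64(0.00023)) (array([0.0455, 0.0012, 0.025 ]), np.float64(0.0051))
0.016 (array([-0.0031, -0.0004,  0.0255]), np.float64(0.00024)) (array([-0.0037, -0.0005,  0.025 ]), np.float64(0.00025))
0.0216 (array([-0.0055, -0.0004,  0.0264]), np.float64(0.00025)) (array([0.0419, 0.0012, 0.025 ]), np.float64(0.00559))
225 dark cols [240 282 296 298 299 300 301 308 309 315 316 319]
235 dark cols [236 241 242 249 250 281 282 283 294 298 304 305 306 307 308 311 312 313
 314 323]
245 dark cols [213 214 219 237 238 240 241 283 284 286 287 290 299 300 301 317 318 323
 324 325 326 328 329 337 341 343 344 345 346 347 352 353 354 355 358]
```

```bash
python3 -c "
import cv2
a=cv2.imread('pics/n1.png');c=cv2.resize(a[180:320,190:370],None,fx=3,fy=3,interpolation=2)
import numpy as np
c=np.clip(c.astype(float)*1.8,0,255).astype('uint8');b=np.zeros_like(c)[:, :0]
cv2.imwrite('pics/n1c.png',c)"
```

```text
(no output)
```

View pics/n1c.png

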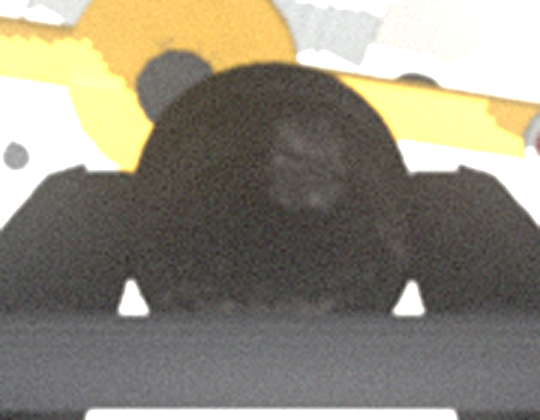

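This view, brightened, shows the held cap as a clean circle about (281,247). At the cap's base plane the fit gives radius 26.4 mm, centred about 5 mm along -x in the tool. The nest is at (0.482,0.0945). Now I position over it and lower while watching force.

```bash
python3 -m jog '[[[35,-1.2,20],[0,0,0],0],[[30,-1.1,35],[0,0,0],0],[[0,0,35],[0,0,0],0],[[0,0,0],[0,0,0],0],[[0,0,0],[0,0,0],0]]'; python3 nest.py pics/n2.png; python3 -c "
from m import *
s=status.observe();print(tilt(),'cap est rel nest tool:',tool((.4822,.0945,.012),s)-np.array([-4.7,-.4,0]))"; python3 -m jog '[[[0,0,18],[0,0,0],0],[[0,0,8],[0,0,0],0],[[0,0,0],[0,0,0],0]]'
```

```text
time: 8.15
position: [0.4801, 0.0931, 0.0628]
eef_rot: [-0.71, 3.059, -0.0]
force: [0.0, 0.8, 0.0]
finger_gap: 0.0489
finger_force: 29.1
px (280.5944519042969, 224.94703674316406) (232, 177, 99, 62) ax (96.5155029296875, 98.63694763183594) (99.89990997314453, 102.79557037353516) nest [0.4821 0.0946 0.022 ] tool [-2.4  0.5 40.8] pos [0.4801 0.0931 0.0628] ydir [-0.441  0.898 -0.   ]
[-0.0009  0.0026  0.    ] cap est rel nest tool: [ 3.04287231  0.99329783 51.40323332]
time: 8.57
position: [0.4796, 0.0931, 0.036]
eef_rot: [0.711, -3.06, 0.0]
force: [0.2, 0.2, -0.2]
finger_gap: 0.0489
finger_force: 29.1
```

```bash
python3 -m jog '[[[1,0.5,2],[0,0,0],0],[[0,0,0],[0,0,0],0]]';python3 -m jog '[[[0,0,1.5],[0,0,0],0],[[0,0,0],[0,0,0],0]]';python3 -m jog '[[[0,0,1.5],[0,0,0],0],[[0,0,0],[0,0,0],0]]'
```

```text
time: 8.82
position: [0.4785, 0.0931, 0.034]
eef_rot: [-0.711, 3.06, -0.0]
force: [-0.3, 1.0, -0.4]
finger_gap: 0.0487
finger_force: 29.1
time: 9.07
position: [0.4788, 0.0931, 0.0335]
eef_rot: [-0.711, 3.06, -0.0]
force: [-3.4, -1.0, 7.7]
finger_gap: 0.0487
finger_force: 30.0
time: 9.32
position: [0.4789, 0.0931, 0.0333]
eef_rot: [-0.711, 3.06, -0.0]
force: [-7.0, -1.4, 18.8]
finger_gap: 0.0489
finger_force: 30.0
```

Contact came at z=0.0336, exactly the predicted fully-down height, so the cap is seated. I relieve the load, open, and go up.

```bash
python3 -m jog '[[[0,0,-2],[0,0,0],0],[[0,0,0],[0,0,0],0.8],[[0,0,0],[0,0,0],0.8],[[0,0,0],[0,0,0],0.8]]'; python3 -m jog '[[[0,0,-15],[0,0,0],0.8],[[0,0,-40],[0,0,0],0.8],[[0,0,-50],[0,0,0],0.8],[[-30,0,0],[0,0,0],0.8],[[-30,0,0],[0,0,0],0.8]]';python3 -m jog '[[[0,0,0],[0,0,0],0.8],[[0,0,0],[0,0,0],0.8]]'; python3 nest.py pics/n3.png
python3 - <<'E'
from m import *
s=status.observe();w=cam("wrist",s);im=cv2.imread("pics/n3.png");h=cv2.cvtColor(im,cv2.COLOR_BGR2HSV)
c=proj(w,(.4821,.0946,.046));print("exp cap top",c)
x,y=c.astype(int);k=np.zeros(im.shape[:2],bool);k[max(0,y-60):min(235,y+60),x-60:x+60]=1
for b in blobs((h[...,2]<55)&k&~((h[...,1]>110)&(h[...,0]>100)&(h[...,0]<130)),300):
    (u,v),ax,_=cv2.fitEllipse(cv2.convexHull(b));print(u,v,ax,cv2.boundingRect(b),[ray(w,(u,v),z).round(4) for z in(.03,.046)])
# grip: red in wrist and top
red=((h[...,0]<8)|(h[...,0]>172))&(h[...,1]>130)&(h[...,2]>60)
for b in blobs(red,40): print("red",cv2.boundingRect(b))
p=np.array([.4821,.0946]);print("pred grip wrist",proj(w,(.517,.203,.1)))
cv2.imwrite("pics/n3c.png",im)
E
```

```text
time: 9.82
position: [0.4781, 0.093, 0.0324]
eef_rot: [0.711, -3.06, -0.0]
force: [-0.4, -0.2, -0.1]
finger_gap: 0.0704
finger_force: 0.0
time: 10.45
position: [0.5338, 0.1199, 0.1405]
eef_rot: [-0.71, 3.056, -0.0]
force: [0.4, -0.5, 0.8]
finger_gap: 0.0706
finger_force: 0.0
time: 10.7
position: [0.5313, 0.1193, 0.1377]
eef_rot: [0.711, -3.059, 0.0]
force: [0.3, -0.1, -0.2]
finger_gap: 0.0702
finger_force: 0.0
px (279.0723876953125, 132.73609924316406) (241, 93, 77, 80) ax (76.59194946289062, 79.34542083740234) (79.98110961914062, 81.95182800292969) nest [0.4822 0.0944 0.022 ] tool [ 54.9  -0.7 115.8] pos [0.5313 0.1193 0.1377] ydir [-0.441  0.897  0.   ]
exp cap top [279.27178345 135.98530939]
280.5148620605469 133.25289916992188 (62.496395111083984, 64.87837982177734) (249, 101, 63, 65) [array([0.4804, 0.0949, 0.03  ]), array([0.4798, 0.0946, 0.046 ])]
red (399, 253, 23, 23)
pred grip wrist [401.63127226 261.03399877]
```

The cap is concentric with the ring, so it is in place. The grip is consistent at about (0.517,0.2025). I turn so the closing line follows the swing tangent, then move over the grip.

```bash
python3 -m jog '[[[0,0,0],[0,0,0.1744],0.6],[[0,0,0],[0,0,0.1744],0.6],[[0,0,0],[0,0,0.1744],0.6],[[0,0,0],[0,0,0.1744],0.6],[[0,0,0],[0,0,0.1744],0.6]]'; python3 -m jog '[[[0,0,0],[0,0,0.1744],0.6],[[0,0,0],[0,0,0.1744],0.6],[[0,0,0],[0,0,0.1744],0.6],[[0,0,0],[0,0,0.1744],0.6],[[0,0,0],[0,0,0.1744],0.6]]'; python3 -m jog '[[[0,0,-5],[0,0,0],0.6],[[0,0,0],[0,0,0],0.6]]'
cat > grip.py <<'E'
from m import *
import sys
s=status.observe();w=cam("wrist",s);im=vision.capture("wrist");cv2.imwrite(sys.argv[1],im);h=cv2.cvtColor(im,cv2.COLOR_BGR2HSV)
red=((h[...,0]<8)|(h[...,0]>172))&(h[...,1]>130)&(h[...,2]>40)
for b in blobs(red,40):
    (u,v),r=cv2.minEnclosingCircle(b);print("red",cv2.boundingRect(b),u,v,r,[ray(w,(u,v),z).round(4) for z in(.09,.1055)])
print("pos",s["position"].round(4),"y",R.from_rotvec(s["eef_rot"]).as_matrix()[:,1].round(3),"tilt",tilt(),"grip in tool",tool((.517,.2025,.1),s).round(1),"px exp",proj(w,(.517,.2025,.1055)).round(0))
print("j",s["joint_pos"].round(2))
E
python3 grip.py pics/g1.png
```

```text
time: 11.38
position: [0.5308, 0.119, 0.1374]
eef_rot: [-0.657, -3.071, 0.001]
force: [-0.2, 0.3, 0.2]
finger_gap: 0.0529
finger_force: 0.0
time: 12.0
position: [0.5308, 0.119, 0.1374]
eef_rot: [-1.892, -2.507, 0.002]
force: [0.2, -0.6, -0.4]
finger_gap: 0.0531
finger_force: 0.0
time: 12.25
position: [0.5321, 0.1193, 0.1433]
eef_rot: [1.882, 2.515, 0.001]
force: [-0.4, 0.1, -0.3]
finger_gap: 0.0524
finger_force: 0.0
red (282, 75, 27, 27) 295.5 87.5 14.089102745056152 [array([0.5175, 0.2058, 0.09  ]), array([0.5172, 0.2042, 0.1055])]
pos [0.5321 0.1193 0.1433] y [0.959 0.282 0.001] tilt [ 0.0006  0.0001 -0.    ] grip in tool [84.   9.  43.3] px exp [294.  90.]
j [ 0.17  0.1   1.98 -0.    1.06 -0.11]
```

```bash
python3 -m jog '[[[43,4.5,0],[0,0,0],0.6],[[42,4.5,0],[0,0,0],0.6],[[0,0,0],[0,0,0],0.6],[[0,0,0],[0,0,0],0.6]]'; python3 -m jog '[[[0,0,35],[0,0,0],0.6],[[0,0,28],[0,0,0],0.6],[[0,0,0],[0,0,0],0.32],[[0,0,0],[0,0,0],0.32],[[0,0,0],[0,0,0],0.32]]'; python3 grip.py pics/g2.png
```

```text
time: 12.8
position: [0.5168, 0.2034, 0.1426]
eef_rot: [1.883, 2.514, -0.001]
force: [-0.4, -0.3, -0.0]
finger_gap: 0.0531
finger_force: 0.0
time: 13.42
position: [0.5184, 0.2037, 0.0814]
eef_rot: [1.885, 2.511, 0.004]
force: [-0.5, 0.1, -0.6]
finger_gap: 0.0284
finger_force: 0.0
red (254, 261, 41, 24) 274.0 275.5625 20.0610408782959 [array([0.5186, 0.1948, 0.09  ]), array([0.5165, 0.2032, 0.1055])]
pos [0.5184 0.2037 0.0814] y [0.96  0.279 0.003] tilt [ 0.0027 -0.0001  0.    ] grip in tool [ -0.8  -1.6 -18.6] px exp [275. 277.]
j [ 0.33  0.19  2.01 -0.    0.94  0.05]
```

The grip is caged: ball at (274,275), where I expected it. Swinging along the arc.

```bash
python3 -m jog '[[[-0.5,-10.5,0],[0,0,-0.1],0.32],[[-0.5,-10.5,0],[0,0,-0.1],0.32],[[-0.5,-10.5,0],[0,0,-0.1],0.32],[[-0.5,-10.5,0],[0,0,-0.1],0.32]]'
cat > arc.py <<'E'
from m import *
piv=np.array([.5468,.1015]);s=status.observe();d=s["position"][:2]-piv;A=R.from_rotvec(s["eef_rot"]).as_matrix()
th=np.arctan2(d[1],d[0])%6.2832;print("r",np.hypot(*d).round(4),"q_tcp",(th-np.radians(95+6.2)).round(3),"x-axis err",((np.arctan2(A[1,0],A[0,0])%6.2832)-th).round(3),"z",s["position"][2].round(4),"F tool",(A.T@s["force"]).round(1),"gap",s["finger_gap"].round(4),"ff",s["finger_force"],"t",s["time"],"tilt",tilt())
E
python3 arc.py
```

```text
time: 13.98
position: [0.4825, 0.1861, 0.0818]
eef_rot: [1.342, 2.836, 0.01]
force: [4.8, 6.6, 0.3]
finger_gap: 0.0282
finger_force: 3.6Traceback (most recent call last):
  File "arc.py", line 3, in <module>
    th=np.arctan2(d[1],d[0])%6.2832;print("r",np.hypot(*d).round(4),"q_tcp",(th-np.radians(95+6.2)).round(3),"x-axis err",((np.arctan2(A[1,0],A[0,0])%6.2832)-th).round(3),"z",s["position"][2].round(4),"F tool",(A.T@s["force"]).round(1),"gap",s["finger_gap"].round(4),"ff",s["finger_force"],"t",s["time"],"tilt",tilt())
                                                                                                                                                                                                                                                  ^^^^^^^^^^^^^^^^^^^^^
AttributeError: 'float' object has no attribute 'round'
```

```bash
sed -i 's/s\["finger_gap"\].round(4)/round(s["finger_gap"],4)/' arc.py; python3 arc.py;  python3 -m jog '[[[-0.5,-10.5,0],[0,0,-0.1],0.32],[[-0.5,-10.5,0],[0,0,-0.1],0.32],[[-0.5,-10.5,0],[0,0,-0.1],0.32]]'; python3 arc.py
```

```text
r 0.1062 q_tcp 0.454 x-axis err 0.037 z 0.0818 F tool [ 2.1  7.9 -0.2] gap 0.0282 ff 3.6011340469121933 t 13.975 tilt [ 0.0076  0.0011 -0.    ]
time: 14.35
position: [0.4629, 0.1641, 0.0834]
eef_rot: [0.903, 3.001, 0.014]
force: [2.1, 7.5, 5.4]
finger_gap: 0.0284
finger_force: 3.8
r 0.1047 q_tcp 0.734 x-axis err 0.057 z 0.0834 F tool [ 2.4  7.4 -5.3] gap 0.0284 ff 3.8122063502669334 t 14.35 tilt [ 0.0105  0.0045 -0.    ]
```

```bash
python3 -m jog '[[[-0.3,-10.5,0],[0.004,0.002,-0.085],0.32],[[-0.5,-10.5,0],[0.004,0.002,-0.085],0.32],[[-0.5,-10.5,0],[0,0,-0.085],0.32]]'; python3 arc.py; python3 -m jog '[[[-0.5,-10.5,0],[0,0,-0.1],0.32],[[0,0,0],[0,0,0],0.32]]'; python3 arc.py
```

```text
time: 14.72
position: [0.448, 0.1349, 0.0829]
eef_rot: [0.515, 3.099, -0.002]
force: [1.5, 2.7, 3.2]
finger_gap: 0.0284
finger_force: 1.8
r 0.1043 q_tcp 1.049 x-axis err -0.003 z 0.0829 F tool [-0.5  3.  -3.2] gap 0.0284 ff 1.786971262190491 t 14.725 tilt [-0.001   0.0004  0.    ]
time: 14.98
position: [0.4418, 0.1213, 0.0802]
eef_rot: [-0.364, -3.115, 0.013]
force: [2.1, -8.8, -7.5]
finger_gap: 0.0285
finger_force: 4.8
r 0.1068 q_tcp 1.188 x-axis err -0.046 z 0.0802 F tool [-4.1 -8.   7.5] gap 0.0285 ff 4.790586233139038 t 14.975 tilt [-0.009  -0.0045  0.    ]
```

The arm has crested and is pulling ahead against the leading finger, since it drops by itself. I follow it down.

```bash
python3 -m jog '[[[-1,-5,0],[-0.004,-0.002,-0.06],0.32],[[-0.3,-2.5,0],[-0.004,-0.002,-0.02],0.32],[[0,0,0],[0,0,0],0.32]]'; python3 arc.py; python3 grip.py pics/g3.png
```

```text
time: 15.35
position: [0.4417, 0.1152, 0.0802]
eef_rot: [-0.242, -3.13, -0.003]
force: [-1.0, -1.9, -1.4]
finger_gap: 0.0282
finger_force: 0.9
r 0.106 q_tcp 1.246 x-axis err -0.024 z 0.0802 F tool [ 0.7 -2.   1.4] gap 0.0282 ff 0.8557270467281342 t 15.35 tilt [ 0.0018 -0.0019  0.    ]
red (249, 230, 41, 56) 269.0 259.22222900390625 29.494821548461914 [array([0.4407, 0.1104, 0.09  ]), array([0.4333, 0.1122, 0.1055])]
pos [0.4417 0.1152 0.0802] y [0.153 0.988 0.002] tilt [ 0.0017 -0.002   0.    ] grip in tool [-61.   97.9 -19.7] px exp [475. 385.]
j [ 0.2   0.01  2.21  0.    0.92 -1.22]
```

```bash
python3 -m jog '[[[-0.1,-4,0],[0,0,-0.05],0.32],[[-0.1,-3.5,0],[0,0,-0.045],0.32],[[0,0,0],[0,0,0],0.32]]'; python3 arc.py; python3 grip.py pics/g4.png|head -1
```

```text
time: 15.78
position: [0.4414, 0.1081, 0.0804]
eef_rot: [-0.092, -3.139, -0.004]
force: [-0.3, 0.7, -0.5]
finger_gap: 0.0281
finger_force: 0.0
r 0.1056 q_tcp 1.312 x-axis err 0.004 z 0.0804 F tool [0.3 0.6 0.5] gap 0.0281 ff 0.0 t 15.775 tilt [ 0.0025 -0.0009  0.    ]
red (264, 230, 40, 56) 284.0 258.629638671875 29.47305679321289 [array([0.4411, 0.1106, 0.09  ]), array([0.4336, 0.1108, 0.1055])]
```

```bash
python3 -m jog '[[[-0.1,-2,0],[0,0,-0.02],0.32],[[0,0,0],[0,0,0],0.32]]'; python3 arc.py
```

```text
time: 16.08
position: [0.4408, 0.1058, 0.08]
eef_rot: [-0.059, -3.139, -0.003]
force: [0.3, -0.9, -0.7]
finger_gap: 0.0282
finger_force: 0.0
r 0.1061 q_tcp 1.334 x-axis err 0.003 z 0.08 F tool [-0.3 -0.9  0.7] gap 0.0282 ff 0.0 t 16.075 tilt [ 0.002  -0.0019  0.    ]
```

```bash
for i in 1; do python3 -m jog '[[[-0.1,-1.5,0],[0,0,-0.015],0.32],[[0,0,0],[0,0,0],0.32]]'; python3 arc.py; python3 -m jog '[[[-0.1,-1.5,0],[0,0,-0.015],0.32],[[0,0,0],[0,0,0],0.32]]'; python3 arc.py; done | grep F
```

```text
r 0.106 q_tcp 1.349 x-axis err 0.004 z 0.0799 F tool [-0.2 -0.1 -0.9] gap 0.028 ff 0.11582912877202034 t 16.325 tilt [ 0.0021 -0.002   0.    ]
r 0.106 q_tcp 1.363 x-axis err 0.005 z 0.0799 F tool [-0.5  1.2  0.8] gap 0.0279 ff 0.4868146777153015 t 16.575 tilt [ 0.0022 -0.0021  0.    ]
```

Contact with the grip is light and the arm moves freely. I continue in small steps, feeling for the stop.

```bash
{ python3 -m jog '[[[-0.1,-1.5,0],[0,0,-0.015],0.32],[[0,0,0],[0,0,0],0.32]]'; python3 arc.py; python3 -m jog '[[[-0.1,-1.5,0],[0,0,-0.015],0.32],[[0,0,0],[0,0,0],0.32]]'; python3 arc.py; } | grep F
```

```text
r 0.106 q_tcp 1.378 x-axis err 0.005 z 0.0799 F tool [ 0.4  1.2 -0.4] gap 0.0283 ff 0.5131938122212887 t 16.825 tilt [ 0.0021 -0.0022  0.    ]
r 0.1059 q_tcp 1.393 x-axis err 0.006 z 0.0799 F tool [ 0.7  1.  -0.4] gap 0.028 ff 0.5137481354176998 t 17.075 tilt [ 0.002  -0.0022  0.    ]
```

```bash
{ python3 -m jog '[[[-0.1,-2,0],[0,0,-0.02],0.32],[[0,0,0],[0,0,0],0.32]]'; python3 arc.py; python3 -m jog '[[[-0.1,-1.5,0],[0,0,-0.015],0.32],[[0,0,0],[0,0,0],0.32]]'; python3 arc.py; } | grep F
```

```text
r 0.1056 q_tcp 1.413 x-axis err 0.005 z 0.0799 F tool [ 0.5 -1.2  0.8] gap 0.0281 ff 0.05418869317509234 t 17.325 tilt [ 0.0017 -0.0016  0.    ]
r 0.1055 q_tcp 1.426 x-axis err 0.007 z 0.0798 F tool [1.4 0.9 0.2] gap 0.0278 ff 0.30589970760047436 t 17.575 tilt [ 0.002  -0.0019  0.    ]
```

```bash
{ python3 -m jog '[[[-0.1,-1.5,0],[0,0,-0.015],0.32],[[0,0,0],[0,0,0],0.32]]'; python3 arc.py; } | grep F
```

```text
r 0.1055 q_tcp 1.44 x-axis err 0.008 z 0.0799 F tool [0.6 0.9 0.3] gap 0.0283 ff 0.40101329796016216 t 17.825 tilt [ 0.0021 -0.002   0.    ]
```

```bash
{ python3 -m jog '[[[-0.1,-2,0],[0,0,-0.018],0.32],[[0,0,0],[0,0,0],0.32]]'; python3 arc.py; python3 -m jog '[[[-0.1,-1.5,0],[0,0,-0.015],0.32],[[0,0,0],[0,0,0],0.32]]'; python3 arc.py; } | grep F
```

```text
r 0.1055 q_tcp 1.459 x-axis err 0.007 z 0.0799 F tool [1.  1.1 0.6] gap 0.0287 ff 0.41621739976108074 t 18.075 tilt [ 0.0021 -0.002   0.    ]
r 0.1053 q_tcp 1.474 x-axis err 0.008 z 0.0798 F tool [-0.1  1.5  0.3] gap 0.0283 ff 0.4505041614174843 t 18.325 tilt [ 0.0021 -0.0019  0.    ]
```

```bash
{ python3 -m jog '[[[-0.1,-1.5,0],[0,0,-0.015],0.32],[[0,0,0],[0,0,0],0.32]]'; python3 arc.py; } | grep F
```

```text
r 0.1052 q_tcp 1.488 x-axis err 0.009 z 0.0798 F tool [ 0.5  1.4 -0.2] gap 0.0282 ff 0.4656094964593649 t 18.575 tilt [ 0.0022 -0.0019  0.    ]
```

```bash
{ python3 -m jog '[[[-0.1,-2,0],[0,0,-0.018],0.32],[[0,0,0],[0,0,0],0.32]]'; python3 arc.py; python3 -m jog '[[[-0.1,-1.5,0],[0,0,-0.013],0.32],[[0,0,0],[0,0,0],0.32]]'; python3 arc.py; } | grep F
```

```text
r 0.1051 q_tcp 1.507 x-axis err 0.007 z 0.0798 F tool [-0.2  1.1  1.1] gap 0.0279 ff 0.44521261006593704 t 18.825 tilt [ 0.0021 -0.0017  0.    ]
r 0.1049 q_tcp 1.521 x-axis err 0.006 z 0.0798 F tool [0.6 0.2 0.8] gap 0.0284 ff 0.4696279764175415 t 19.075 tilt [ 0.0022 -0.0016  0.    ]
```

```bash
{ python3 -m jog '[[[-0.1,-1.5,0],[0,0,-0.013],0.32],[[0,0,0],[0,0,0],0.32]]'; python3 arc.py; } | grep F
```

```text
r 0.1048 q_tcp 1.535 x-axis err 0.005 z 0.0798 F tool [ 0.1  1.3 -0.7] gap 0.0282 ff 0.507630743086338 t 19.325 tilt [ 0.0023 -0.0016  0.    ]
```

```bash
{ python3 -m jog '[[[-0.1,-2,0],[0,0,-0.018],0.32],[[0,0,0],[0,0,0],0.32]]'; python3 arc.py; python3 -m jog '[[[-0.1,-1.5,0],[0,0,-0.013],0.32],[[0,0,0],[0,0,0],0.32]]'; python3 arc.py; } | grep F
```

```text
r 0.1044 q_tcp 1.556 x-axis err 0.002 z 0.08 F tool [-0.2  0.8  1.4] gap 0.0283 ff 0.08982491679489613 t 19.575 tilt [ 0.002  -0.0009  0.    ]
r 0.1043 q_tcp 1.57 x-axis err 0.001 z 0.08 F tool [-0.2 -0.7  1.1] gap 0.0283 ff 0.0013089760614093393 t 19.825 tilt [ 0.0021 -0.0008  0.    ]
```

```bash
{ python3 -m jog '[[[-0.1,-1.5,0],[0,0,-0.013],0.32],[[0,0,0],[0,0,0],0.32]]'; python3 arc.py; } | grep F
```

```text
r 0.1043 q_tcp 1.583 x-axis err 0.002 z 0.08 F tool [0.6 1.2 0.2] gap 0.0284 ff 0.27595343068242073 t 20.075 tilt [ 0.0024 -0.0011  0.    ]
```

```bash
{ python3 -m jog '[[[0,-1.5,0],[0,0,-0.013],0.32],[[0,0,0],[0,0,0],0.32]]'; python3 arc.py; python3 -m jog '[[[0,-1.5,0],[0,0,-0.013],0.32],[[0,0,0],[0,0,0],0.32]]'; python3 arc.py; } | grep F
```

```text
r 0.1044 q_tcp 1.598 x-axis err -0.0 z 0.0799 F tool [ 0.1  0.5 -0. ] gap 0.0276 ff 0.13711142353713512 t 20.325 tilt [ 0.0022 -0.0012  0.    ]
r 0.1045 q_tcp 1.611 x-axis err -0.001 z 0.0798 F tool [-0.4  1.2 -0. ] gap 0.0285 ff 0.4444808140397072 t 20.575 tilt [ 0.0025 -0.0014  0.    ]
```

```bash
{ python3 -m jog '[[[0,-1.5,0],[0,0,-0.013],0.32],[[0,0,0],[0,0,0],0.32]]'; python3 arc.py; } | grep F
```

```text
r 0.1045 q_tcp 1.626 x-axis err -0.003 z 0.0799 F tool [-0.5  0.6 -0.8] gap 0.0283 ff 0.44000353664159775 t 20.825 tilt [ 0.0024 -0.0013  0.    ]
```

```bash
{ python3 -m jog '[[[0,-1.5,0],[0,0,-0.013],0.32],[[0,0,0],[0,0,0],0.32]]'; python3 arc.py; python3 -m jog '[[[0,-1.5,0],[0,0,-0.013],0.32],[[0,0,0],[0,0,0],0.32]]'; python3 arc.py; } | grep F
```

```text
r 0.1046 q_tcp 1.64 x-axis err -0.004 z 0.0799 F tool [-1.  -0.1 -0.8] gap 0.0285 ff 0.41573147289454937 t 21.075 tilt [ 0.0024 -0.0014  0.    ]
r 0.1046 q_tcp 1.655 x-axis err -0.006 z 0.0798 F tool [-0.3  0.8 -0. ] gap 0.0277 ff 0.4019786696881056 t 21.325 tilt [ 0.0024 -0.0014  0.    ]
```

```bash
{ python3 -m jog '[[[0,-1.5,0],[0,0,-0.013],0.32],[[0,0,0],[0,0,0],0.32]]'; python3 arc.py; } | grep F; python3 grip.py pics/g5.png | head -1
```

```text
r 0.1047 q_tcp 1.669 x-axis err -0.007 z 0.0798 F tool [-1.2  0.2 -0.7] gap 0.0281 ff 0.396021343767643 t 21.575 tilt [ 0.0024 -0.0014  0.    ]
red (273, 243, 40, 42) 292.5669250488281 265.7860412597656 23.23933219909668 [array([0.448 , 0.0784, 0.09  ]), array([0.4405, 0.0754, 0.1055])]
```

```bash
{ python3 -m jog '[[[0,-1.5,0],[0,0,-0.013],0.32],[[0,0,0],[0,0,0],0.32]]'; python3 arc.py; python3 -m jog '[[[0,-1,0],[0,0,-0.01],0.32],[[0,0,0],[0,0,0],0.32]]'; python3 arc.py; } | grep F
```

```text
r 0.1047 q_tcp 1.682 x-axis err -0.007 z 0.0798 F tool [-1.   1.3 -0.3] gap 0.028 ff 0.8803707920014858 t 21.875 tilt [ 0.0028 -0.0013  0.    ]
r 0.1046 q_tcp 1.691 x-axis err -0.006 z 0.0799 F tool [-1.3  2.9 -0.4] gap 0.0282 ff 1.3277026265859604 t 22.125 tilt [ 0.0028 -0.0011  0.    ]
```

```bash
{ python3 -m jog '[[[0,-1,0],[0,0,-0.01],0.32],[[0,0,0],[0,0,0],0.32]]'; python3 arc.py; } | grep F
```

```text
r 0.1046 q_tcp 1.699 x-axis err -0.004 z 0.0799 F tool [-0.9  5.  -0.5] gap 0.0284 ff 2.334033027291298 t 22.375 tilt [ 0.0032 -0.001   0.    ]
```

The stop is felt, with force rising about 2 N per mm. Pushing on to about 10 N.

```bash
{ python3 -m jog '[[[0,-1.2,0],[0,0,0],0.32],[[0,0,0],[0,0,0],0.32]]'; python3 arc.py; } | grep F
```

```text
r 0.1047 q_tcp 1.707 x-axis err -0.012 z 0.0798 F tool [-1.2  6.4 -0.6] gap 0.0282 ff 2.9717161506414413 t 22.625 tilt [ 0.0038 -0.0013  0.    ]
```

```bash
{ python3 -m jog '[[[0,-0.8,0],[0,0,0],0.32],[[0,0,0],[0,0,0],0.32]]'; python3 arc.py; } | grep F
```

```text
r 0.1047 q_tcp 1.712 x-axis err -0.017 z 0.0798 F tool [-1.7  7.7 -1.9] gap 0.0282 ff 3.547663187114267 t 22.875 tilt [ 0.0043 -0.0013  0.    ]
```

```bash
{ python3 -m jog '[[[0,-1.3,0],[0,0,0],0.32],[[0,0,0],[0,0,0],0.32]]'; python3 arc.py; } | grep F
```

```text
r 0.1048 q_tcp 1.72 x-axis err -0.026 z 0.0799 F tool [-0.3  9.3 -2.2] gap 0.0284 ff 4.350942839155323 t 23.125 tilt [ 0.0051 -0.0014  0.    ]
```

```bash
{ python3 -m jog '[[[0,-0.5,0],[0,0,0],0.32],[[0,0,0],[0,0,0],0.32],[[0,0,0],[0,0,0],0.32],[[0,0,0],[0,0,0],0.32]]'; python3 arc.py; } | grep F; echo release; python3 -m jog '[[[0,4,0],[0,0,0],0.32],[[0,3,0],[0,0,0],0.32],[[0,0,0],[0,0,0],0.6],[[0,0,0],[0,0,0],0.6],[[0,0,0],[0,0,0],0.6]]'; python3 arc.py; python3 grip.py pics/g6.png
```

```text
r 0.1048 q_tcp 1.723 x-axis err -0.029 z 0.0799 F tool [-1.8  9.5 -2.1] gap 0.0284 ff 4.779552074469393 t 23.625 tilt [ 0.0055 -0.0015  0.    ]
release
time: 24.25
position: [0.4466, 0.0707, 0.0798]
eef_rot: [0.5, -3.1, -0.003]
force: [1.3, -0.3, 0.5]
finger_gap: 0.0526
finger_force: 0.0
r 0.1048 q_tcp 1.673 x-axis err 0.022 z 0.0798 F tool [-1.1 -0.7 -0.5] gap 0.0526 ff 0.0 t 24.25 tilt [ 0.0024 -0.0014  0.    ]
red (272, 248, 40, 38) 291.12298583984375 268.9676818847656 21.32320785522461 [array([0.4496, 0.0778, 0.09  ]), array([0.442 , 0.0746, 0.1055])]
pos [0.4466 0.0707 0.0798] y [-0.314  0.949  0.002] tilt [ 0.0024 -0.0015  0.    ] grip in tool [-108.2  103.   -20.1] px exp [471. 456.]
j [ 0.1   0.    2.22  0.    0.92 -1.79]
```

I held about 10 N, backed off, and the fingers are clear of the grip. Going straight up, then a check.

```bash
python3 -m jog '[[[0,3,-20],[0,0,0],0.6],[[0,0,-35],[0,0,0],0.6],[[0,0,-50],[0,0,0],0.6],[[0,0,-50],[0,0,0],0.6],[[0,0,0],[0,0,0],0.6]]'
python3 - <<'E'
from h import *
im=vision.capture("wrist");t=vision.capture("scene");to=vision.capture("top")
cv2.imwrite("pics/f.png",np.hstack([cv2.resize(to[130:270,140:290],(428,400)),cv2.resize(im[:,60:460],(370,400))]))
c=cam("top");h=cv2.cvtColor(to,cv2.COLOR_BGR2HSV);red=((h[...,0]<8)|(h[...,0]>172))&(h[...,1]>130)&(h[...,2]>60)
b0=cv2.imread("pics/b0.png")
for b in blobs(red,20):
    (u,v),r=cv2.minEnclosingCircle(b)
    if 140<u<300: print("grip",u,v,ray(c,(u,v),.105).round(4))
for n,(x0,y0,x1,y1) in dict(fit=(335,168,370,202),bush=(373,233,398,258)).items(): print(n,np.abs(to[y0:y1,x0:x1].astype(int)-b0[y0:y1,x0:x1]).mean().round(2))
print(status.observe()["time"])
E
```

```text
time: 24.92
position: [0.4492, 0.0737, 0.2399]
eef_rot: [-0.499, 3.094, 0.003]
force: [0.6, -0.1, -0.2]
finger_gap: 0.0529
finger_force: 0.0
fit 27.9
bush 35.66
25.075
```

Run:
```python
from m import *
s=status.observe();w=cam("wrist",s);im=vision.capture("wrist");h=cv2.cvtColor(im,cv2.COLOR_BGR2HSV);H,S,V=cv2.split(h)
for n,m in(("red",((H<8)|(H>172))&(S>130)&(V>60)),("yellow",(H>18)&(H<32)&(S>150)),("blue",(H>100)&(H<130)&(S>110))):
    for b in blobs(m,60):
        x,y,ww,hh=cv2.boundingRect(b);print(n,(x,y,ww,hh))
print("exp nest",proj(w,(.4822,.0945,.022)),"cap top",proj(w,(.4822,.0945,.046)),"grip",proj(w,(.4445,.078,.1)),"pivot",proj(w,(.5468,.1015,.065)),s["position"])
c=proj(w,(.4822,.0945,.046)).astype(int);k=np.zeros(V.shape,bool);k[c[1]-45:c[1]+45,c[0]-45:c[0]+45]=1
for b in blobs((V<55)&k,60): print("dark",cv2.boundingRect(b),cv2.minEnclosingCircle(b))
```

```text
red (274, 186, 18, 17)
yellow (186, 0, 72, 76)
yellow (155, 0, 16, 54)
blue (293, 186, 20, 40)
exp nest [286.25538756 210.49969382] cap top [286.71269458 216.44530843] grip [284.2984158  193.07489265] pivot [275.04065453 273.621802  ] [0.44530181 0.07338952 0.23383039]
```

```bash
python3 -m jog '[[[-45,0,0],[0,0,0],0.6],[[-45,0,0],[0,0,0],0.6],[[-45,0,0],[0,0,0],0.6],[[0,0,0],[0,0,0],0.6],[[0,0,0],[0,0,0],0.6]]'
python3 - <<'E'
from m import *
s=status.observe();w=cam("wrist",s);im=vision.capture("wrist");h=cv2.cvtColor(im,cv2.COLOR_BGR2HSV);H,S,V=cv2.split(h);cv2.imwrite("pics/f2.png",im)
for n,m,z in(("red",((H<8)|(H>172))&(S>130)&(V>60),.1),("yellow",(H>18)&(H<32)&(S>150),.055),("blue",(H>100)&(H<130)&(S>110),.022)):
    for b in blobs(m,60):
        (u,v),r=cv2.minEnclosingCircle(b);print(n,cv2.boundingRect(b),ray(w,(u,v),z).round(4))
print("exp nest",proj(w,(.4822,.0945,.022)),"cap top",proj(w,(.4822,.0945,.046)),"grip",proj(w,(.4445,.078,.1)),"pivot",proj(w,(.5468,.1015,.065)),s["position"])
c=proj(w,(.4822,.0945,.046)).astype(int);k=np.zeros(V.shape,bool);k[max(0,c[1]-30):c[1]+30,c[0]-30:c[0]+30]=1
for b in blobs((V<55)&k,40): print("dark",cv2.boundingRect(b),cv2.minEnclosingCircle(b))
to=vision.capture("top");t=cam("top");g=cv2.cvtColor(to,cv2.COLOR_BGR2HSV)
for n,m,(x0,y0,x1,y1) in(("fit",g[...,2]<70,(330,165,370,205)),("bush",(g[...,1]>70),(373,233,398,258)),("grip",((g[...,0]<8)|(g[...,0]>172))&(g[...,1]>130),(150,160,290,265))):
    for f in(to,cv2.imread("pics/b0.png")):
        gg=cv2.cvtColor(f,cv2.COLOR_BGR2HSV);mm={"fit":gg[...,2]<50,"bush":(gg[...,1]>70),"grip":((gg[...,0]<8)|(gg[...,0]>172))&(gg[...,1]>130)}[n]
        kk=np.zeros(mm.shape,bool);kk[y0:y1,x0:x1]=1;print(n,[tuple(np.round(cv2.minEnclosingCircle(b)[0],1)) for b in blobs(mm&kk,15)])
E
```

```text
time: 25.75
position: [0.5726, 0.1156, 0.2325]
eef_rot: [0.499, -3.095, -0.003]
force: [-0.5, -0.1, -0.0]
finger_gap: 0.0528
finger_force: 0.0
red (0, 184, 57, 69) [ 0.6701 -0.1128  0.1   ]
red (272, 26, 21, 26) [0.4451 0.0767 0.1   ]
yellow (273, 62, 15, 38) [0.472  0.0825 0.055 ]
blue (286, 67, 30, 61) [0.4807 0.0985 0.022 ]
exp nest [286.7231282   97.14387831] cap top [287.27571855  95.34711784] grip [284.68948556  38.25469157] pivot [274.25873186 158.3538274 ] [0.57256559 0.11564038 0.23246202]
fit [(np.float64(353.0), np.float64(185.5))]
fit [(np.float64(352.5), np.float64(185.5))]
bush [(np.float64(385.0), np.float64(246.0))]
bush [(np.float64(385.1), np.float64(246.0))]
grip []
grip [(np.float64(176.0), np.float64(192.0))]
```

```bash
python3 -c "
from rig import job
print(job.job_done())"
```

```text
the job is handed in; nothing more can be done
None
```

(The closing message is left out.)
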